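Stand the leaning dye bottle back up

TASK

Two squeeze bottles of dye lean in the notches of the white wire rest. With the fingertips, push the purple-capped one back up until it stands upright on the table beside the rest, with its foot about where it is now, and leave it standing there by itself. Do not pick it up or shift it away, leave the blue bottle leaning in its notch, and do not disturb the cup, the dye pot or the thread cone.

Things in the scene. Friction and masses are not known exactly. Their poses are not given: they have to be found in the camera images.
- bottle_purple: To stand up: white squeeze bottle, purple splashes and cap, 236 mm tall, about 0.2 kg, loose. Origin: centre of its underside; +z along its axis to the nozzle. Body radius 35 mm up to 148 mm, cap radius 31 mm up to 178 mm, then a thin nozzle. At the start it leans about 38 degrees towards the robot, on the robot-side edge of its foot and in a notch of the rest.
- purple_cap (a point): Centre of the purple cap's top, 178 mm up the bottle's axis, at the root of the thin nozzle (which touches nothing). Under 1 N on the robot side of the cap, pushed towards the foot, rights the bottle about the edge it leans on; the foot does not slip. Under about 20 degrees of lean it rocks upright by itself; pushed well past upright it falls the other way.
- bottle_blue: To leave alone: light blue squeeze bottle with a blue cap, 248 mm tall, radius 34 mm, loose, leaning in the other notch in the same way, 170 mm from the purple one, axis to axis. Origin: centre of its underside; +z along its axis to the nozzle. Either bottle may be in either notch.
- bottle_rest: Rest of 8 mm white wire, fixed, 308 mm long along its y. Origin: on the table midway between the bottles' feet; both bottles lean to its -x (roughly towards the robot). V notches at y = +85 and -85 mm, 70 to 95 mm from the origin towards -x; no rod is higher than 85 mm. Legs at y = +150 and -150 mm, a floor rod joins them about 86 mm from the origin towards -x.
- cup_0: Clear plastic cup with a little pink in it, 70 mm wide, 81 mm tall, loose, upright behind and between the bottles. Origin: centre of its underside. Leave alone.
- dye_pot_1: Small dye pot with a cream lid, 54 mm wide, 44 mm tall, loose, beside the rest. Origin: centre of its underside. Leave alone.
- thread_cone: Cream cone of thread, 60 mm wide, 82 mm tall, loose, at the other side of the rest. Origin: centre of its underside. Leave alone.

How it is judged:
At the end, for the whole second after the job is handed in: The purple-capped bottle stands upright (within 0.06 rad) and at rest on the table, the centre of its underside within 45 mm of where it was at the start; the blue bottle still leans in its notch (over 0.5 rad, moved under 25 mm); the cup, pot and cone stand upright within 30 mm of their places (angle between bottle_purple's own z axis and vertical below 0.06 rad and height (world z) of bottle_purple below 0.005 m and distance of bottle_purple from where it was at the start of the episode below 0.045 m and linear speed of bottle_purple below 0.02 m/s and angular speed of bottle_purple below 0.2 rad/s and angle between bottle_blue's own z axis and vertical above 0.5 rad and distance of bottle_blue from where it was at the start of the episode below 0.025 m and distance of each of cup_0, dye_pot_1, thread_cone from where it was at the start of the episode below 0.03 m and angle between each of cup_0, dye_pot_1, thread_cone's own z axis and vertical below 0.1 rad); the robot touches nothing.
It fails at once if the purple bottle is lifted off the table (centre of its underside over 45 mm up) (height (world z) of bottle_purple above 0.045 m).
It fails at once if the purple bottle is carried or shoved away (over 80 mm) (distance of bottle_purple from where it was at the start of the episode above 0.08 m).
It fails at once if the purple bottle is knocked flat (angle between bottle_purple's own z axis and vertical above 1.1 rad).
It fails at once if the blue bottle is disturbed (moved over 25 mm, or stood up or knocked flat) (distance of bottle_blue from where it was at the start of the episode above 0.025 m or angle between bottle_blue's own z axis and vertical below 0.5 rad or angle between bottle_blue's own z axis and vertical above 1 rad).
It fails at once if the cup, the pot or the cone is shifted over 30 mm or tipped over (distance of any of cup_0, dye_pot_1, thread_cone from where it was at the start of the episode above 0.03 m or angle between any of cup_0, dye_pot_1, thread_cone's own z axis and vertical above 0.5 rad).
It also fails if it takes over 42 s, if anything falls off the work surface, if the arm or the gripper's body presses on something with over 40 N, if the wrist force passes 120 N, or if a joint passes its speed limit or range.

ROBOT

A 6-joint arm with a two-finger parallel gripper is mounted at the origin on a cart in front of the work surface, level with it; the furniture and walls round the work are solid. World frame = base frame: x ahead of the robot, y to its left, z up, the work surface at z = 0. Lengths are in m, angles in rad, forces in N, time in s.
With the tool pointing down it reaches from about 0.35 to 0.975 m from the base axis. Payload 4.9 kg.
Tool frame: the origin (TCP) lies midway between the tips of the shut fingers; the grasp point (between the pads) lies 19 mm behind it (ctrl.tcp_to_grasp is the distance from the TCP to the grasp point, in m); z points along the fingers, y is the line along which they close (so a half turn about z gives the same grasp; the last joint's range is limited). The gripper opens to 85 mm and grips with 20 to 120 N. Pads are 22 mm wide; open, the fingers measure 114 mm over their backs; the gripper's body (76 mm by 85 mm) begins 54 mm behind the grasp point. The pads swing forward as they close: fully open they stand 13 mm farther back than shut.
Start: joints at [-1.227, 0.053, 1.613, -0, 1.476, -0.119], TCP at [0.279, -0.559, 0.231] pointing down, gripper open.
Joint ranges: [-3.01, 3.01], [-1.01, 2.22], [0.06, 2.58], [-1.02, 4.17], [0.09, 2.62], [-3.14, 3.14]. Speed limits (rad/s): [2.57, 2.57, 3.14, 3.14, 3.14, 3.14].

INTERFACE

Orientations are given as a rotation vector (axis times angle).
In Python, from station import ctrl gives the robot as it stands.
- The arm moves only by the shell command python3 jog.py [FORCE], which reads ROWS from standard input. ROWS is a JSON list of rows, 1 to 20 of them, each of 7 numbers: the finger opening in m, then dx, dy, dz in units of 5 mm, then a rotation vector rx, ry, rz in rad; each row is the pose to reach, as a shift and turn from the pose commanded when the command began, along the tool's axes at that moment; what a row does not reach only later rows make up. A row lasts 1/12 s, in which the tool goes at most 0.0417 m and 0.125 rad, less where a joint would pass 70% of its speed; a pose out of reach is approached as far as the arm can. The fingers move at their own pace and stop on an object; FORCE is the grip in N (left out, the last holds). Time passes only in rows, so rows that do not move let the fingers close. It prints the time, the measured TCP pose, the force, the opening and the grip force at its end. Input that does not fit is refused with a message, and nothing moves.
- ctrl.get_obs(): the state, without advancing time (a new reading comes with each control period).
- ctrl.get_image(name): name is "scene" or "top" or "wrist"; returns the picture (480x640x3 uint8, red, green, blue); there is no depth.
- ctrl.camera_params(name): a dict with "fx", "fy", "cx", "cy" (pixels), "T" (4x4, takes a point from camera to world coordinates); the wrist camera has in their place "tool_from_camera" (4x4, takes a point from camera to tool coordinates, whose origin is the TCP and whose axes are the flange's). Camera axes: x right, y down, z forward; pixel columns grow to the right and rows downward; lengths in m; the calibration is good to about 2 mm. A picture is of the moment at which its call begins: read the wrist's pose just before it. camera_params takes no time and is no camera call.
- ctrl.finish_job(): hands the job in; it is judged then, once.
The state is a dict: "t": time; "q": joint angles; "dq": joint speeds; "effort": joint torques, N m; "tool_pos": TCP position; "tool_rot": TCP orientation; "contact_force": force on the tool from outside, world axes, zero at the start; "wrist_torque": the same for the moment, N m; "opening": finger opening in m; "grip_force": force on a finger pad.
Only numpy, scipy, OpenCV 4.12 (cv2) and the standard library are available. Lean on these libraries where they do the work, as an engineer would, in place of code of your own. Each camera call takes 0.05 s, during which the arm holds its last target. There are 200 camera calls.

## Working session

There is one attempt and no reset: what is moved stays moved. The work goes in short steps, Python scripts to look and compute and a shell command to move; the robot and the scene stay as the last step left them, time stands still between calls to the robot, and variables do not carry over. Pictures are saved under pics/ and viewed, at most 10 in all, crops included, and the job is handed in when it is done.

```bash
ls; mkdir -p pics
python3 - <<'E'
from station import ctrl
import cv2,numpy as np
for n in("scene","top"):
    cv2.imwrite(f"pics/{n}0.png",ctrl.get_image(n)[:,:,::-1]); p=ctrl.camera_params(n)
    print(n,p["fx"],p["cx"],p["cy"],np.round(p["T"],3).tolist())
o=ctrl.get_obs();print(o["t"],o["tool_pos"],o["tool_rot"],o["opening"])
E
```

```text
jog.py
pics
station.py
scene 456.20865081698895 309.30302058622004 240.94582206466245 [[-0.539, 0.38, -0.752, 1.477], [0.843, 0.248, -0.478, 0.671], [0.005, -0.891, -0.454, 0.633], [0.0, 0.0, 0.0, 1.0]]
top 468.1901073468909 320.7832522367695 237.389909806695 [[-0.013, -0.996, 0.087, 0.55], [-1.0, 0.015, 0.02, 0.097], [-0.021, -0.087, -0.996, 1.272], [0.0, 0.0, 0.0, 1.0]]
0.1 [ 0.27882426 -0.55874193  0.23020313] [-3.05611717e+00 -7.20035352e-01  3.54378638e-04] 0.08533216239858471
```

View pics/scene0.png

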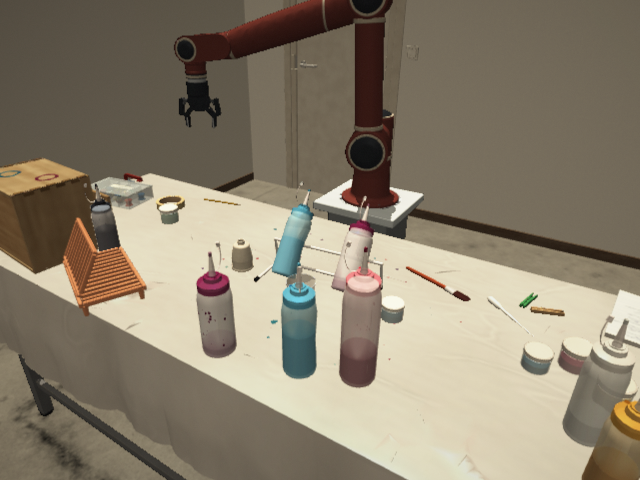

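View pics/top0.png

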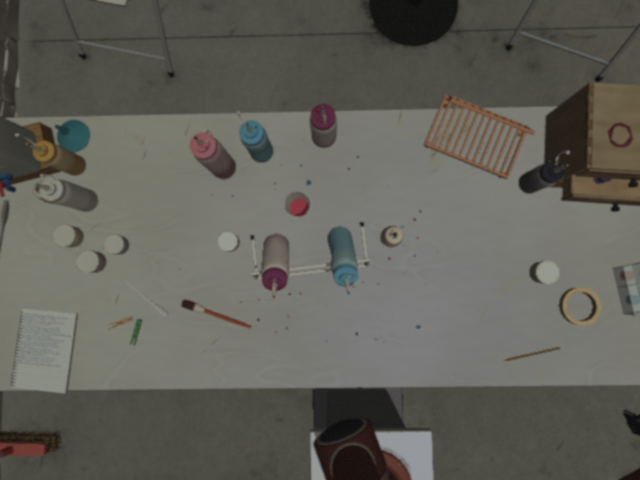

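The scene view shows the leaning purple bottle with its cap near (358,229), partly behind a pink bottle, and the blue bottle's cap near (303,212). In the top view the purple cap is near (275,278) with its foot near (277,240), the blue cap is near (345,275), and the cup is at (297,204).

```bash
cat > h.py <<'E'
from station import ctrl
import cv2,numpy as np
def ray(n,uv):
    p=ctrl.camera_params(n);T=np.array(p["T"])
    d=T[:3,:3]@np.array([(uv[0]-p["cx"])/p["fx"],(uv[1]-p["cy"])/p["fy"],1]);return T[:3,3],d/np.linalg.norm(d)
def plane(n,uv,z):
    o,d=ray(n,uv);return o+d*(z-o[2])/d[2]
def blob(im,x0,y0,x1,y1,hl,hh,s=90):
    h=cv2.cvtColor(im,cv2.COLOR_RGB2HSV);m=cv2.inRange(h,(hl,s,30),(hh,255,255))
    k=np.zeros_like(m);k[y0:y1,x0:x1]=m[y0:y1,x0:x1]
    n,l,st,c=cv2.connectedComponentsWithStats(k);i=1+np.argmax(st[1:,4]);return c[i],st[i].tolist()
def tri(a,b):
    (o,d),(p,e)=a,b;s=np.linalg.lstsq(np.c_[d,-e],p-o,rcond=None)[0]
    u,v=o+s[0]*d,p+s[1]*e;return (u+v)/2,np.linalg.norm(u-v)
E
python3 - <<'E'
from h import *
t=cv2.imread("pics/top0.png")[:,:,::-1].copy();s=cv2.imread("pics/scene0.png")[:,:,::-1].copy()
a,sa=blob(t,255,255,300,300,140,178);b,sb=blob(s,340,205,385,258,140,173)
print("cap",a,sa,b,sb,tri(ray("top",a),ray("scene",b)))
a2,sa2=blob(t,325,255,365,295,90,115,120);print("blue",a2,sa2)
for z in(.14,.15,.16):print(z,plane("top",a,z),plane("top",a2,z))
for nm,uv,z in(("foot_far",(277,234),.043),("blue foot far",(341,228),.043),("cup",(297,204),.04),("pot",(228,242),.044),("cone",(393,236),.08),("leg1",(252,238),.0),("leg2",(362,224),0),("legN1",(255,275),.08),("legN2",(367,263),.08)):print(nm,plane("top",uv,z).round(3))
c=cv2.resize(t[190:310,220:410],None,fx=4,fy=4,interpolation=2);cv2.imwrite("pics/tc.png",c[:,:,::-1])
c=cv2.resize(s[180:320,260:420],None,fx=4,fy=4,interpolation=2);cv2.imwrite("pics/sc.png",c[:,:,::-1])
E
```

```text
cap [274.29189189 277.85945946] [263, 268, 24, 22, 370] [361.86666667 225.42666667] [349, 220, 25, 15, 150] (array([0.55151998, 0.23278335, 0.15802514]), np.float64(0.004188308515967978))
blue [347.4 269.6] [345, 269, 5, 3, 10]
0.14 [0.55253938 0.23308541 0.14      ] [0.57009224 0.05645695 0.14      ]
0.15 [0.5525162  0.23188315 0.15      ] [0.56991395 0.05681547 0.15      ]
0.16 [0.55249301 0.2306809  0.16      ] [0.56973566 0.05717399 0.16      ]
foot_far [0.668 0.237 0.043]
blue foot far [0.681 0.068 0.043]
cup [0.748 0.184 0.04 ]
pot [0.649 0.367 0.044]
cone [ 0.655 -0.063  0.08 ]
leg1 [0.662 0.311 0.   ]
leg2 [0.696 0.009 0.   ]
legN1 [0.561 0.289 0.08 ]
legN2 [0.587 0.004 0.08 ]
```

View pics/tc.png

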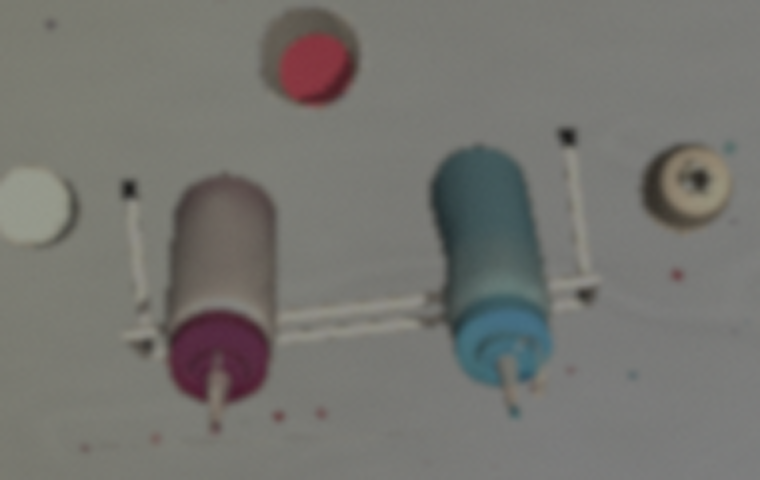

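View pics/sc.png

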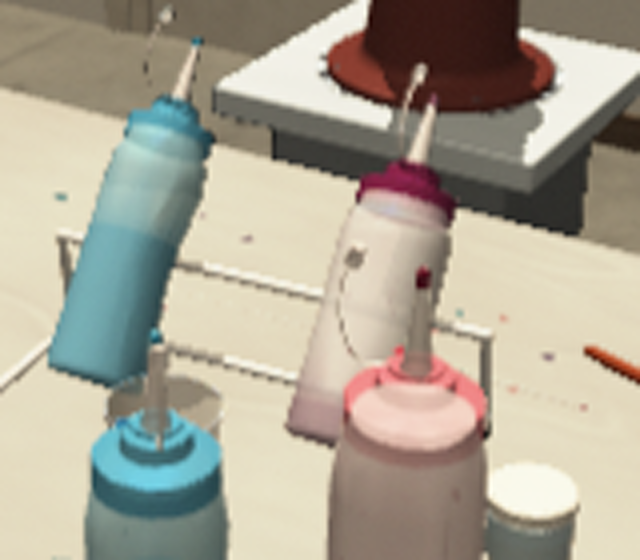

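Careful with the scale: shifts go in units of 5 mm. That gives: -0.1 m is -20.

```bash
echo '[[0.04,0,0,-20,0,0,0],[0.04,0,0,-20,0,0,0],[0.04,0,0,-20,0,0.12,0],[0.04,0,0,-20,0,0.25,0],[0.04,0,0,-20,0,0.37,0],[0.04,0,0,-20,0,0.5,0],[0.04,0,0,-20,0,0.5,0]]' | python3 jog.py 20; python3 -c "
from station import ctrl;o=ctrl.get_obs();print(o['q'],o['tool_pos'],o['tool_rot'])"
```

```text
t: 0.68
tool_pos: [0.276, -0.56, 0.328]
tool_rot: [-2.858, -0.664, -0.733]
contact_force: [-1.0, 0.2, -1.3]
opening: 0.0405
grip_force: 0.0
[-1.44122615  0.05861234  1.50410267  0.47955463  1.73838116 -0.28399109] [ 0.27602273 -0.56001781  0.32803231] [-2.85752085 -0.66392213 -0.73251058]
```

```bash
echo '[[0.04,0,0,0,0,1.07,0],[0.04,0,0,0,0,1.07,0],[0.04,0,0,0,0,1.07,0],[0.04,0,0,0,0,1.07,0],[0.04,0,0,0,0,1.07,0],[0.04,0,0,0,0,1.07,0],[0.04,0,0,0,0,1.07,0],[0.04,0,0,0,0,1.07,0],[0.04,0,0,0,0,1.07,0],[0.04,0,0,0,0,1.07,0],[0.04,0,0,0,0,1.07,0],[0.04,0,0,0,0,1.07,0]]' | python3 jog.py
cat > go.py <<'E'
import sys,numpy as np
from station import ctrl
from scipy.spatial.transform import Rotation as R
o=ctrl.get_obs();r=R.from_rotvec(o["tool_rot"]);p=np.array(o["tool_pos"])
x,y,z,h,pt=map(float,sys.argv[1:6]) # target tcp, heading deg, pitch below horizontal deg
h,pt=np.radians([h,pt]);Z=np.array([np.cos(h)*np.cos(pt),np.sin(h)*np.cos(pt),-np.sin(pt)]);Y=np.array([np.sin(h),-np.cos(h),0])
g=R.from_matrix(np.c_[np.cross(Y,Z),Y,Z])
print("q",np.round(o["q"],2),"p",p.round(4));print("M",r.as_matrix().round(2).tolist(),"F",np.round(o["contact_force"],2))
print("row",r.inv().apply(np.array([x,y,z])-p).round(3),(r.inv()*g).as_rotvec().round(3))
E
python3 go.py .40 .19 .33 20 0
```

```text
t: 1.68
tool_pos: [0.2797, -0.5592, 0.3322]
tool_rot: [-1.968, -0.466, -1.961]
contact_force: [-0.1, -0.0, 0.2]
opening: 0.04
grip_force: 0.0
q [-1.64  0.35  1.59  1.36  2.06 -0.42] p [ 0.2797 -0.5592  0.3322]
M [[0.0, 0.45, 0.89], [0.0, -0.89, 0.45], [1.0, 0.0, -0.0]] F [-0.07 -0.02  0.23]
row [ 0.    -0.616  0.443] [-0.115  0.004  0.002]
```

```bash
python3 go.py .48 -.15 .38 20 0 | tail -1;  echo '[[0.04,9.6,-55.2,72.4,-0.115,0,0],[0.04,9.6,-55.2,72.4,-0.115,0,0],[0.04,9.6,-55.2,72.4,-0.115,0,0],[0.04,9.6,-55.2,72.4,-0.115,0,0],[0.04,9.6,-55.2,72.4,-0.115,0,0],[0.04,9.6,-55.2,72.4,-0.115,0,0],[0.04,9.6,-55.2,72.4,-0.115,0,0],[0.04,9.6,-55.2,72.4,-0.115,0,0],[0.04,9.6,-55.2,72.4,-0.115,0,0],[0.04,9.6,-55.2,72.4,-0.115,0,0],[0.04,9.6,-55.2,72.4,-0.115,0,0],[0.04,9.6,-55.2,72.4,-0.115,0,0],[0.04,9.6,-55.2,72.4,-0.115,0,0],[0.04,9.6,-55.2,72.4,-0.115,0,0]]' | python3 jog.py; python3 go.py .44 .21 .33 10 0
```

```text
row [ 0.05  -0.276  0.362] [-0.115  0.004  0.002]
t: 2.85
tool_pos: [0.4798, -0.1502, 0.3808]
tool_rot: [-2.034, -0.363, -2.033]
contact_force: [0.5, 0.3, -0.8]
opening: 0.0401
grip_force: 0.0
q [-1.08 -0.68  2.41  1.59  1.43 -0.16] p [ 0.4798 -0.1502  0.3808]
M [[-0.0, 0.34, 0.94], [0.0, -0.94, 0.34], [1.0, 0.0, -0.0]] F [ 0.47  0.31 -0.82]
row [-0.049 -0.352  0.086] [-0.174  0.001  0.005]
```

```bash
echo '[[0,0,0,0,0,-1.57,0],[0,0,0,0,0,-1.57,0],[0,0,0,0,0,-1.57,0],[0,0,0,0,0,-1.57,0],[0,0,0,0,0,-1.57,0],[0,0,0,0,0,-1.57,0],[0,0,0,0,0,-1.57,0],[0,0,0,0,0,-1.57,0],[0,0,0,0,0,-1.57,0],[0,0,0,0,0,-1.57,0],[0,0,0,0,0,-1.57,0],[0,0,0,0,0,-1.57,0],[0,0,0,0,0,-1.57,0],[0,0,0,0,0,-1.57,0]]' | python3 jog.py; python3 go.py .40 .38 .36 130 90
```

```text
t: 4.02
tool_pos: [0.4815, -0.1518, 0.3784]
tool_rot: [-3.093, -0.543, 0.005]
contact_force: [-0.2, -0.2, 0.7]
opening: -0.0004
grip_force: 0.0
q [-0.45 -0.28  1.68 -0.    1.75  0.77] p [ 0.4815 -0.1518  0.3784]
M [[0.94, 0.34, -0.0], [0.34, -0.94, 0.0], [-0.0, -0.0, -1.0]] F [-0.22 -0.2   0.66]
row [ 0.104 -0.528  0.019] [-4.000e-03  1.000e-03 -1.922e+00]
```

To row units: -0.528 m is -105.6, 0.104 m is 20.8.

```bash
echo '[[0,20.8,-105.6,4,0,0,-1.92],[0,20.8,-105.6,4,0,0,-1.92],[0,20.8,-105.6,4,0,0,-1.92],[0,20.8,-105.6,4,0,0,-1.92],[0,20.8,-105.6,4,0,0,-1.92],[0,20.8,-105.6,4,0,0,-1.92],[0,20.8,-105.6,4,0,0,-1.92],[0,20.8,-105.6,4,0,0,-1.92],[0,20.8,-105.6,4,0,0,-1.92],[0,20.8,-105.6,4,0,0,-1.92],[0,20.8,-105.6,4,0,0,-1.92],[0,20.8,-105.6,4,0,0,-1.92],[0,20.8,-105.6,4,0,0,-1.92],[0,20.8,-105.6,4,0,0,-1.92],[0,20.8,-105.6,4,0,0,-1.92],[0,20.8,-105.6,4,0,0,-1.92],[0,20.8,-105.6,4,0,0,-1.92],[0,20.8,-105.6,4,0,0,-1.92]]' | python3 jog.py; python3 go.py .42 .32 .30 130 133
```

```text
t: 5.52
tool_pos: [0.3988, 0.3801, 0.3589]
tool_rot: [-1.335, -2.843, -0.001]
contact_force: [0.4, -0.7, -0.3]
opening: -0.0003
grip_force: 0.0
q [ 0.63 -0.17  1.62  0.    1.69 -0.07] p [0.3988 0.3801 0.3589]
M [[-0.64, 0.77, -0.0], [0.77, 0.64, 0.0], [0.0, 0.0, -1.0]] F [ 0.42 -0.72 -0.34]
row [-0.06  -0.022  0.059] [-0.002 -0.751 -0.005]
```

To row units: -0.06 m is -12, 0.06 m is 12.

```bash
echo '[[0,-12,-4.4,12,0,-0.75,0],[0,-12,-4.4,12,0,-0.75,0],[0,-12,-4.4,12,0,-0.75,0],[0,-12,-4.4,12,0,-0.75,0],[0,-12,-4.4,12,0,-0.75,0],[0,-12,-4.4,12,0,-0.75,0],[0,-12,-4.4,12,0,-0.75,0],[0,-12,-4.4,12,0,-0.75,0]]' | python3 jog.py; python3 go.py .45 .215 .125 130 133
```

```text
t: 6.18
tool_pos: [0.4188, 0.3209, 0.2974]
tool_rot: [1.029, 2.206, -0.407]
contact_force: [0.4, -0.0, 0.2]
opening: -0.0001
grip_force: 0.0
q [ 0.87 -0.11  1.79 -0.73  1.61  0.2 ] p [0.4188 0.3209 0.2974]
M [[-0.47, 0.77, 0.44], [0.56, 0.64, -0.52], [-0.68, -0.0, -0.73]] F [ 0.45 -0.04  0.19]
row [ 0.043 -0.044  0.195] [-0.003 -0.002  0.001]
```

To row units: 0.195 m is 39, -0.044 m is -8.8.

```bash
echo '[[0,8.6,-8.8,39,0,0,0],[0,8.6,-8.8,39,0,0,0],[0,8.6,-8.8,39,0,0,0],[0,8.6,-8.8,39,0,0,0],[0,8.6,-8.8,39,0,0,0],[0,8.6,-8.8,39,0,0,0],[0,8.6,-8.8,39,0,0,0],[0,8.6,-8.8,39,0,0,0]]' | python3 jog.py; python3 go.py .50 .22 .13 130 133
python3 - <<'E'
from h import *
t=ctrl.get_image("top");s=ctrl.get_image("scene")
a=cv2.resize(t[190:340,220:380],(400,375));b=cv2.resize(s[150:300,260:420],(400,375))
cv2.imwrite("pics/p1.png",np.hstack([a,b])[:,:,::-1])
E
```

```text
t: 6.85
tool_pos: [0.4524, 0.2155, 0.1296]
tool_rot: [1.033, 2.201, -0.4]
contact_force: [0.5, 1.3, 1.1]
opening: 0.0002
grip_force: 0.0
q [ 0.68 -0.09  2.07 -0.8   1.26  0.28] p [0.4524 0.2155 0.1296]
M [[-0.47, 0.77, 0.44], [0.56, 0.64, -0.52], [-0.68, 0.0, -0.73]] F [0.49 1.31 1.09]
row [-0.02   0.039  0.018] [ 0.001 -0.001 -0.005]
```

View pics/p1.png

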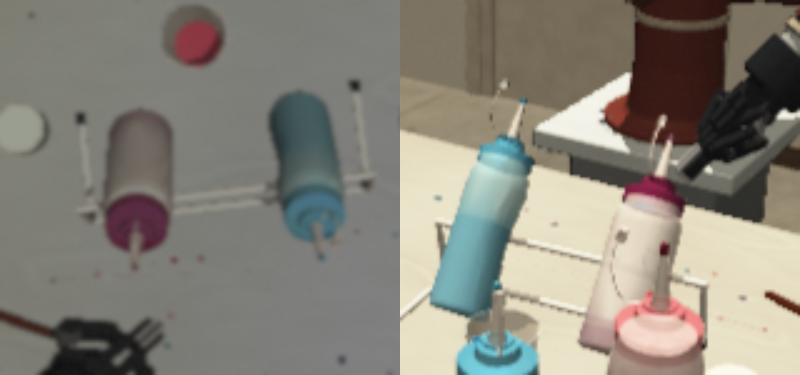

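```bash
python3 go.py .49 .218 .118 130 133|tail -1; echo '[[0,-1,3.2,3,0,0,0],[0,-2,6.4,5.8,0,0,0],[0,-2,6.4,5.8,0,0,0]]' | python3 jog.py; for p in ".52 .220 .122" ".55 .222 .133" ".58 .225 .143"  ".60 .227 .149"; do python3 go.py $p 130 133; done
```

```text
row [-0.008  0.029  0.025] [ 0.004 -0.001 -0.005]
t: 7.2
tool_pos: [0.4957, 0.2163, 0.1147]
tool_rot: [1.03, 2.201, -0.4]
contact_force: [-0.3, -1.0, 0.7]
opening: 0.0002
grip_force: 0.0
q [ 0.63  0.01  2.   -0.82  1.21  0.27] p [0.4957 0.2163 0.1147]
M [[-0.47, 0.77, 0.44], [0.56, 0.64, -0.52], [-0.68, 0.0, -0.73]] F [-0.3  -0.98  0.66]
row [-0.014  0.021  0.003] [ 0.003 -0.    -0.004]
q [ 0.63  0.01  2.   -0.82  1.21  0.27] p [0.4957 0.2163 0.1147]
M [[-0.47, 0.77, 0.44], [0.56, 0.64, -0.52], [-0.68, 0.0, -0.73]] F [-0.3  -0.98  0.66]
row [-0.035  0.045  0.008] [ 0.003 -0.    -0.004]
q [ 0.63  0.01  2.   -0.82  1.21  0.27] p [0.4957 0.2163 0.1147]
M [[-0.47, 0.77, 0.44], [0.56, 0.64, -0.52], [-0.68, 0.0, -0.73]] F [-0.3  -0.98  0.66]
row [-0.054  0.07   0.012] [ 0.003 -0.    -0.004]
q [ 0.63  0.01  2.   -0.82  1.21  0.27] p [0.4957 0.2163 0.1147]
M [[-0.47, 0.77, 0.44], [0.56, 0.64, -0.52], [-0.68, 0.0, -0.73]] F [-0.3  -0.98  0.66]
row [-0.066  0.087  0.015] [ 0.003 -0.    -0.004]
```

To row units: 0.045 m is 9, 0.04 m is 8.

```bash
echo '[[0,-0.6,0.8,0.2,0,0,0],[0,-1.2,1.6,0.2,0,0,0],[0,-1.8,2.4,0.4,0,0,0],[0,-2.4,3.2,0.6,0,0,0],[0,-2.8,4,0.6,0,0,0],[0,-3.4,4.8,0.8,0,0,0],[0,-4,5.6,1,0,0,0],[0,-4.8,6.4,1.2,0,0,0],[0,-5.6,7.2,1.2,0,0,0],[0,-6.2,8,1.4,0,0,0],[0,-7,9,1.6,0,0,0],[0,-7,9,1.6,0,0,0],[0,-7,9,1.6,0,0,0]]' | python3 jog.py; python3 go.py .58 .226 .145 130 133;python3 - <<'E'
from h import *
t=ctrl.get_image("top");s=ctrl.get_image("scene")
a=cv2.resize(t[190:340,220:380],(400,375));b=cv2.resize(s[150:300,260:420],(400,375))
cv2.imwrite("pics/p2.png",np.hstack([a,b])[:,:,::-1])
E
```

```text
t: 8.28
tool_pos: [0.5473, 0.2199, 0.1305]
tool_rot: [1.029, 2.203, -0.404]
contact_force: [0.6, -0.5, -0.1]
opening: 0.0
grip_force: 0.0
q [ 0.58  0.08  1.9  -0.81  1.2   0.2 ] p [0.5473 0.2199 0.1305]
M [[-0.47, 0.77, 0.44], [0.56, 0.64, -0.52], [-0.68, 0.0, -0.73]] F [ 0.63 -0.53 -0.14]
row [-0.022  0.029  0.001] [-0.001 -0.001 -0.001]
```

View pics/p2.png

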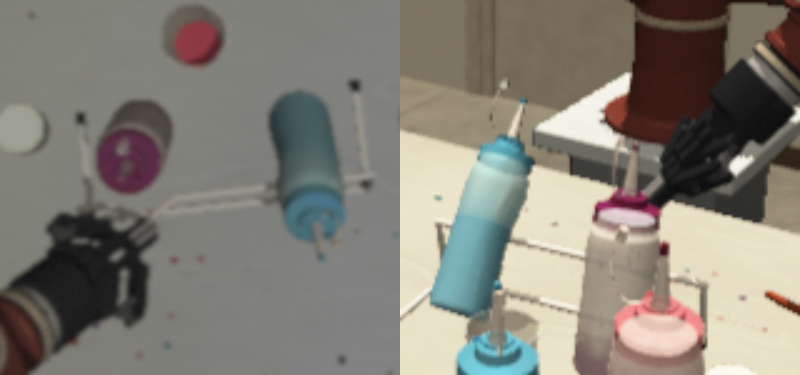

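The cap is now near (130,160) in the left crop, with the fingertips just behind it. The bottle looks mostly righted, so I'll measure how much lean is left.

```bash
cat > m.py <<'E'
from h import *
t=ctrl.get_image("top");s=ctrl.get_image("scene")
a,sa=blob(t,240,220,310,300,140,178);b,sb=blob(s,335,190,400,258,140,173)
print(sa,sb,"cap@.17",plane("top",a,.17).round(3),tri(ray("top",a),ray("scene",b)),ctrl.get_obs()["t"])
E
python3 m.py; python3 m.py
```

```text
[258, 230, 24, 24, 416] [342, 234, 15, 12, 50] cap@.17 [0.637 0.239 0.17 ] (array([0.63582064, 0.24385801, 0.16129302]), np.float64(0.007776944547913841)) 8.4833
[255, 220, 25, 19, 347] [335, 237, 20, 21, 286] cap@.17 [0.669 0.246 0.17 ] (array([0.67100284, 0.24897427, 0.15163921]), np.float64(0.001469787872254607)) 8.5833
```

```bash
sed -i 's/240,220,310,300/240,170,310,300/;s/335,190,400,258/320,190,400,300/' m.py; for i in 1 2 3 4; do python3 m.py; done
```

```text
[254, 210, 25, 25, 396] [328, 237, 27, 22, 411] cap@.17 [0.683 0.248 0.17 ] (array([0.68421205, 0.24991606, 0.15763675]), np.float64(0.0004477034645832512)) 8.6833
[254, 215, 25, 25, 415] [332, 233, 27, 13, 97] cap@.17 [0.671 0.248 0.17 ] (array([0.66934569, 0.24848361, 0.17675043]), np.float64(0.004328462223750688)) 8.7833
[260, 229, 24, 25, 425] [332, 227, 27, 14, 124] cap@.17 [0.639 0.235 0.17 ] (array([0.63795042, 0.23568855, 0.1753662 ]), np.float64(0.002197416463513656)) 8.8833
[263, 233, 24, 25, 422] [332, 227, 26, 11, 119] cap@.17 [0.629 0.228 0.17 ] (array([0.62857214, 0.22856411, 0.1695352 ]), np.float64(0.0001314285145572848)) 8.9833
```

```bash
for i in 1 2 3 4 5 6 7 8; do python3 m.py; done
```

```text
[260, 227, 24, 25, 428] [344, 234, 15, 12, 47] cap@.17 [0.644 0.235 0.17 ] (array([0.63952398, 0.24496263, 0.16226743]), np.float64(0.02014472085785122)) 9.0833
[251, 219, 25, 25, 411] [335, 234, 27, 23, 387] cap@.17 [0.662 0.255 0.17 ] (array([0.66352721, 0.25736959, 0.15627923]), np.float64(0.0013605084265747895)) 9.1833
[252, 221, 25, 24, 420] [342, 233, 16, 10, 52] cap@.17 [0.659 0.253 0.17 ] (array([0.65625941, 0.25491909, 0.17618756]), np.float64(0.007360123130401993)) 9.2833
[262, 227, 25, 24, 437] [328, 229, 26, 14, 124] cap@.17 [0.645 0.23  0.17 ] (array([0.64534913, 0.22820669, 0.17147834]), np.float64(0.002627249267458827)) 9.3833
[261, 226, 25, 24, 430] [344, 234, 16, 13, 56] cap@.17 [0.647 0.232 0.17 ] (array([0.64166757, 0.24410459, 0.1636437 ]), np.float64(0.026039787284809605)) 9.4833
[252, 224, 25, 24, 423] [336, 233, 14, 12, 47] cap@.17 [0.653 0.253 0.17 ] (array([0.65646852, 0.24521459, 0.1724884 ]), np.float64(0.016914883627757317)) 9.5833
[257, 225, 25, 24, 425] [328, 231, 27, 11, 99] cap@.17 [0.65  0.241 0.17 ] (array([0.65146539, 0.23726596, 0.17234398]), np.float64(0.007584701193412361)) 9.6833
[261, 224, 24, 24, 423] [333, 232, 26, 15, 101] cap@.17 [0.651 0.233 0.17 ] (array([0.64918799, 0.23776358, 0.16674572]), np.float64(0.01016537441039737)) 9.7833
```

The rocking is dying down with the cap over (0.65, 0.24), which is where the foot is. Next I'll back the fingers straight away.

To row units: -0.077 m is -15.4, 0.047 m is 9.4.

```bash
echo '[[0,1.8,-3,-1.8,0,0,0],[0,3.8,-6.2,-3.6,0,0,0],[0,5.6,-9.2,-5.2,0,0,0],[0,7.6,-12.4,-7,0,0,0],[0,9.4,-15.4,-8.8,0,0,0],[0,9.4,-15.4,-8.8,0,0,0],[0,9.4,-15.4,-18.8,0,0,0],[0,9.4,-15.4,-28.8,0,0,0],[0,9.4,-15.4,-28.8,0,0,0],[0,9.4,-15.4,-28.8,0,0,0],[0,9.4,-15.4,-28.8,0,0,0],[0,9.4,-15.4,-28.8,0,0,0],[0,9.4,-15.4,-28.8,0,0,0],[0,9.4,-15.4,-28.8,0,0,0],[0,9.4,-15.4,-28.8,0,0,0],[0,9.4,-15.4,-28.8,0,0,0]]' | python3 jog.py; for i in 1 2 3;do python3 m.py;done
python3 - <<'E'
from h import *
t=ctrl.get_image("top");s=ctrl.get_image("scene")
a=cv2.resize(t[190:340,220:380],(400,375));b=cv2.resize(s[150:300,260:420],(400,375))
cv2.imwrite("pics/p3.png",np.hstack([a,b])[:,:,::-1])
E
```

```text
t: 11.12
tool_pos: [0.4029, 0.2714, 0.2031]
tool_rot: [1.029, 2.203, -0.407]
contact_force: [0.2, -0.2, 0.4]
opening: -0.0
grip_force: 0.0
[257, 225, 25, 24, 424] [332, 232, 26, 13, 97] cap@.17 [0.65  0.241 0.17 ] (array([0.65034348, 0.24067188, 0.16879598]), np.float64(0.0007906502311045971)) 11.2167
[257, 225, 25, 24, 425] [332, 232, 26, 13, 96] cap@.17 [0.65  0.241 0.17 ] (array([0.6503835 , 0.24069548, 0.16878403]), np.float64(0.0009102201583884236)) 11.3167
[257, 225, 25, 24, 422] [332, 232, 26, 13, 96] cap@.17 [0.65  0.241 0.17 ] (array([0.65038165, 0.24068622, 0.16878044]), np.float64(0.0008954626784145849)) 11.4167
```

View pics/p3.png

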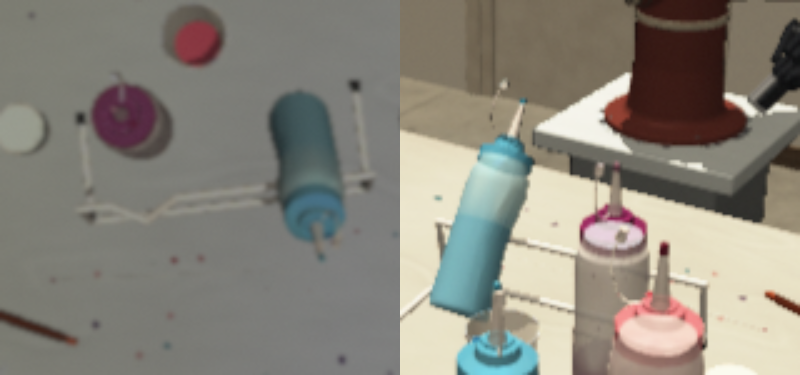

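The bottle now stands upright and still, with the cap at (125,117) in the left crop. The blue bottle and the cup are unmoved, and the gripper is clear.

```bash
python3 -c "
from station import ctrl;print(ctrl.finish_job())"
```

```text
the job is handed in; nothing more can be done
None
```

The purple-capped bottle is standing upright by itself with its foot about where it started; the blue bottle, cup, pot and cone look unmoved, and I handed the job in at about 11.5 s (no verdict was shown).

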